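# Get the sharpening stone out from behind the dye jars

## Robot

A 6-joint arm with a two-finger parallel gripper is mounted at the origin on the work surface. World frame = base frame: x ahead of the robot, y to its left, z up, the work surface at z = 0. Lengths are in m, angles in rad, forces in N, time in s.
With the tool pointing down it reaches from about 0.3 to 0.75 m from the base axis. Payload 8.5 kg.
Tool frame: the origin (TCP) lies midway between the tips of the shut fingers; the grasp point (between the pads) lies 19 mm behind it (bot.hold_point_z is the z of the grasp point in the tool frame, in m); z points along the fingers, y is the line along which they close (so a half turn about z gives the same grasp; the last joint's range is limited). The gripper opens to 85 mm and grips with 20 to 120 N. Pads are 22 mm wide; open, the fingers measure 114 mm over their backs; the gripper's body (76 mm by 85 mm) begins 54 mm behind the grasp point. The pads swing forward as they close: fully open they stand 13 mm farther back than shut.
Start: joints at [1.102, 0.381, 1.297, -0, 1.464, -0.215], TCP at [0.138, 0.532, 0.231] pointing down, gripper open.
Joint ranges: [-3.11, 3.11], [-0.89, 2.33], [0.22, 2.48], [-1.42, 4.56], [0.17, 2.85], [-2.88, 2.88]. Speed limits (rad/s): [2.39, 2.39, 3.14, 3.14, 3.14, 3.14].

## Interface

Orientations are given as a unit quaternion [w, x, y, z].
In Python, from rig import bot gives the robot as it stands.
- The arm moves only by the tool apply_moves, never from a script. Its argument "commands" is text: rows parted by semicolons, each of 5 numbers parted by spaces: the finger opening in m, from 0 to 0.0854, then the shift along the tool's x, y, z in m, then the turn about the tool's z in degrees. In form: hand dx dy dz roll; .... A call has 1 to 12 rows; each row shifts and turns the commanded pose from where the row before left it, along the tool's axes as they then stand; what a row does not reach is not made up. A row lasts 1/12 s, in which the tool goes at most 41.7 mm and 7.16 degrees, less where a joint would pass 70% of its speed; a pose out of reach is approached as far as the arm can. A call with a gripper value outside its range is refused whole. The fingers move at their own pace and stop on an object; "newtons" is the grip in N (left out, the last holds). Time passes only in rows, so rows that do not move let the fingers close. It gives the time, the measured TCP pose, the force, the opening and the grip force at its end, in the units of the state.
- bot.get_state(): the state, without advancing time (a new reading comes with each control period).
- bot.read_camera(name): name is "scene" or "top" or "wrist"; returns (picture, depth): 384x512x3 uint8, red, green, blue; 384x512 float32, m along the optical axis (not along the pixel's ray), 0 where there is no reading.
- bot.calibration(name): a dict with "K" (3x3 intrinsics, pixels), "cam_to_world" (4x4, takes a point from camera to world coordinates). Camera axes: x right, y up, looking along -z (the intrinsics and any distortion apply to the point x, -y, -z); pixel columns grow to the right and rows downward; lengths in m; the calibration is good to about 2 mm. A picture is of the moment at which its call begins: read the wrist's pose just before it. calibration takes no time and is no camera call; for the wrist camera it gives the pose at the moment of the call.
- bot.finish_job(): hands the job in; it is judged then, once.
The state is a dict: "time": time; "qpos": joint angles; "dq": joint speeds; "joint_efforts": joint torques, N m; "ee_pos": TCP position; "ee_rot": TCP orientation; "ft_force": force on the tool from outside, world axes, zero at the start; "wrist_torque": the same for the moment, N m; "opening": finger opening in m; "gripper_force": force on a finger pad.
Only numpy, scipy, OpenCV 4.12 (cv2) and the standard library are available. Lean on these libraries where they do the work, as an engineer would, in place of code of your own. Each camera call takes 0.05 s, during which the arm holds its last target. There are 200 camera calls.

## Task

The sharpening stone lies in the wooden bench box behind three dye jars: first move all three jars, upright, into the blue tray at the side, then fetch the stone and lay it flat on the black sharpening holder, lengthwise and centred between its two metal end stops. Only when the stone lies there, put every jar back in the box, upright in the middle of the disc of its own colour. Never tip a jar over.

Things in the scene. Friction and masses are not known exactly. Their poses are not given: they have to be found in the camera images.
- jar_red: White porcelain dye jar with a red screw lid and a red band low on its side, standing upright; round, closed, rigid. Body 44 mm in diameter from 0 to 72 mm above its underside, lid 39 mm in diameter up to 95 mm; about 160 g. Origin: centre of the underside; z up the jar.
- jar_yellow: White porcelain dye jar with a yellow screw lid and a yellow band low on its side, standing upright; round, closed, rigid. Body 44 mm in diameter from 0 to 72 mm above its underside, lid 39 mm in diameter up to 95 mm; about 160 g. Origin: centre of the underside; z up the jar.
- jar_green: White porcelain dye jar with a green screw lid and a green band low on its side, standing upright; round, closed, rigid. Body 44 mm in diameter from 0 to 72 mm above its underside, lid 39 mm in diameter up to 95 mm; about 160 g. Origin: centre of the underside; z up the jar.
- pad_red: Fixed red disc, 64 mm in diameter, 2 mm thick, on the floor of the bench box: the place of the red jar, which starts on it. Origin: centre of its underside (top 2 mm higher). The three discs lie in a row along the box's y, 68 mm apart, in an order that changes.
- pad_yellow: Fixed yellow disc, 64 mm in diameter, 2 mm thick, on the floor of the bench box: the place of the yellow jar, which starts on it. Origin: centre of its underside (top 2 mm higher). The three discs lie in a row along the box's y, 68 mm apart, in an order that changes.
- pad_green: Fixed green disc, 64 mm in diameter, 2 mm thick, on the floor of the bench box: the place of the green jar, which starts on it. Origin: centre of its underside (top 2 mm higher). The three discs lie in a row along the box's y, 68 mm apart, in an order that changes.
- stone: Sharpening stone, a loose bar 38 mm (x) by 110 mm (y) by 25 mm high (z), grey lower half, brick-red upper half, about 250 g. It lies flat on the box floor with its length along the row of jars, about 20 mm behind them. Origin: centre of the underside; y along its length, z up. Its two ends are alike.
- holder: Fixed black sharpening holder, 64 mm (x) by 166 mm (y), left or right of the box. Flat rubber top 20 mm above the table; at each end in y an aluminium stop 26 mm high, 126 mm clear between them. The stone goes on the rubber, its length along y, either way round. Origin: centre of the underside on the table.
- tray: Fixed shallow blue plastic tray on the table, 128 mm (x) by 248 mm (y) outside, walls 4 mm thick and 16 mm high, floor about 4 mm thick: room for three jars in a row along y, which points roughly along the side of the bench box. Origin: centre of the underside on the table; y along its length.
- bench_box: Fixed open wooden box, floor 10 mm above the table. Origin on the table, mid-width; x to the rear. Heights above the table: rim 28 mm in front (x -90 to -82 mm) and at the sides (y +-107 to +-115 mm), partition 34 mm at x 80 to 88 mm, then fixed knives up to 30 mm and a rear wall 40 mm at x 152 to 160 mm. Discs lie at x -49 mm, the stone near x +12 mm.
Mind the look-alikes: they are no part of the job. What is shaped like the jar_green but pink or purple is not meant.

How it is judged:
By the outcome, as a careful person would: the job done as asked, in the order asked, and still so for the second after the job is handed in, with the robot touching nothing.
It also fails if it takes over 136 s, if anything falls off the work surface, if the arm or the gripper's body presses on something with over 40 N, if the wrist force passes 120 N, or if a joint passes its speed limit or range.

## Working session

There is one attempt and no reset: what is moved stays moved. The work goes in short steps, Python scripts to look and compute and a tool call to move; the robot and the scene stay as the last step left them, time stands still between calls to the robot, and variables do not carry over. Pictures are saved under pics/ and viewed, at most 14 in all, crops included, and the job is handed in when it is done.

Besides the shell and the picture viewer there is one more tool, called after ">>>" as name(argument=value, ...) on one line, values as JSON. apply_moves: Moves the arm, as the interface text tells. Its arguments: {"type":"object","properties":{"commands":{"type":"string"},"newtons":{"type":"number"}},"required":["commands"]}

```bash
ls; mkdir -p pics
python3 - <<'E'
from rig import bot
import cv2,numpy as np
s=bot.get_state();print(s['time'],s['ee_pos'],s['ee_rot'],s['opening'],bot.hold_point_z)
for n in("top","scene"):
    p,d=bot.read_camera(n);c=bot.calibration(n)
    np.savez(f"pics/{n}.npz",p=p,d=d,K=c["K"],T=c["cam_to_world"])
    cv2.imwrite(f"pics/{n}.png",p[:,:,::-1]);print(n,c["K"],c["cam_to_world"],c.keys())
E
```

```text
pics
0.0 [0.13796991 0.53211868 0.23069778] [-2.45976581e-04  1.26583093e-01  9.91955724e-01 -7.08233645e-04] 0.0855083238652856 -0.0187
top [[424.3076686    0.         250.70710245]
 [  0.         424.3076686  197.04181884]
 [  0.           0.           1.        ]] [[-0.02667272  0.98697285 -0.15866054  0.39201408]
 [-0.99955111 -0.02849836 -0.00924212  0.0076415 ]
 [-0.01364329  0.1583428   0.98728994  0.888038  ]
 [ 0.          0.          0.          1.        ]] dict_keys(['K', 'cam_to_world'])
scene [[428.56858358   0.         259.59056755]
 [  0.         428.56858358 194.8461303 ]
 [  0.           0.           1.        ]] [[ 0.33391238 -0.52277489  0.78435256  1.23366333]
 [ 0.9425462   0.1944027  -0.27168777 -0.2496666 ]
 [-0.01044871  0.83000844  0.55765296  0.52654827]
 [ 0.          0.          0.          1.        ]] dict_keys(['K', 'cam_to_world'])
```

View pics/top.png

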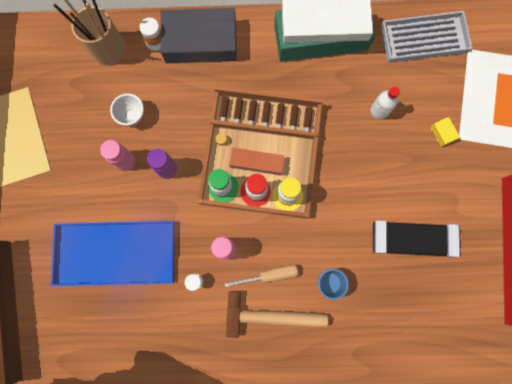

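View pics/scene.png

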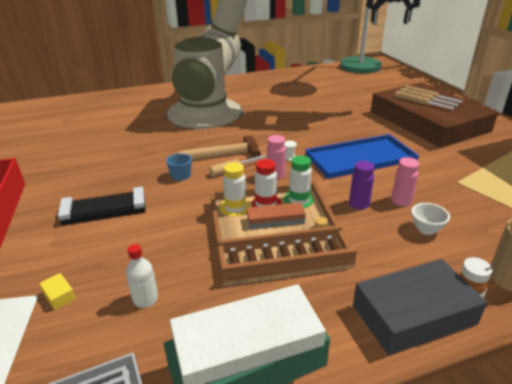

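The top view has the box at the centre. The jar lids are green (220,178), red (256,185) and yellow (290,188). The stone is at (257,160), the tray at (113,253) and the holder at (416,238). The look-alikes are a pink jar in front of the box (223,248), a purple one (160,163) and a pink one (116,155). Next I measure all of these from depth.

```bash
cat > h.py <<'E'
import numpy as np,cv2
def world(d,K,T):
    v,u=np.mgrid[:d.shape[0],:d.shape[1]]
    P=np.stack([(u-K[0,2])/K[0,0]*d,-(v-K[1,2])/K[1,1]*d,-d,np.ones_like(d)],-1)
    return (P@T.T)[...,:3]
def rect(P):  # min-area rectangle of xy points in mm: centre, sides, yaw of long side (deg)
    (c,s,a)=cv2.minAreaRect((P[:,:2]*1000).astype(np.float32))
    if s[0]<s[1]: a+=90;s=s[::-1]
    return np.round(c,1),np.round(s,1),round((a+90)%180-90,1)
def biggest(m,w=1):
    n,l,st,_=cv2.connectedComponentsWithStats(m.astype(np.uint8));return l==1+st[1:,4].argmax()
E
python3 - <<'E'
from h import *
z=np.load("pics/top.npz");p,d=z["p"],z["d"];W=world(d.astype(float),z["K"],z["T"])
hsv=cv2.cvtColor(p,cv2.COLOR_RGB2HSV);H,S,V=[hsv[...,i].astype(int) for i in range(3)];Z=W[...,2]
def box(x0,x1,y0,y1):
    m=np.zeros(d.shape,bool);m[y0:y1,x0:x1]=1;return m&(d>0)
print("table z",np.median(Z[330:370,330:400]))
jars={"g":(205,235,160,198),"r":(242,272,165,203),"y":(276,306,170,206),"pink":(208,240,232,265)}
for n,b in jars.items():
    m=box(*b);zt=np.percentile(Z[m],95);m&=Z>zt-.006
    c,r=cv2.minEnclosingCircle((W[m][:,:2]*1000).astype(np.float32));print(n,"top",round(zt,4),"c",np.round(c,1),"r",round(r,1),m.sum())
m=box(225,290,143,176)&((H<10)|(H>172))&(S>120)&(Z>.028)&(Z<.05);m=biggest(m);print("stone",np.median(Z[m]),rect(W[m]))
m=biggest(box(45,182,212,292)&(H>105)&(H<130)&(S>120));print("tray",np.percentile(Z[m],[5,50,95]),rect(W[m]))
m=biggest(box(365,468,210,265)&((V<60)|(S<60))&(Z>.012));print("holder",np.percentile(Z[m],[5,50,95]),rect(W[m]))
m=biggest(box(365,468,210,265)&(V<60)&(Z>.012));print("rubber",rect(W[m]))
m=biggest(box(190,330,85,225)&(Z>.02)&(Z<.045)&~box(215,310,140,200));print("box",rect(W[m]))
b=np.hstack([cv2.resize(p[80:220,190:330],(560,560),interpolation=2),]);cv2.imwrite("pics/crop1.png",b[:,:,::-1])
E
```

```text
table z -4.173442536109517e-05
g top 0.1084 c [554.1  75.7] r 19.3 321
r top 0.1083 c [543.2   4.4] r 19.3 328
y top 0.1084 c [533.7 -59. ] r 19.3 329
pink top 0.0963 c [426.5  72.8] r 19.2 336
stone 0.035261703944267364 (array([605.2,   1.6]), array([107.5,  38.2]), 79.0)
tray [0.00164813 0.00425795 0.01528302] (array([425. , 302.9]), array([248.5, 125.4]), 89.8)
holder [0.01703168 0.02070103 0.0274954 ] (array([ 436.4, -316.6]), array([167.3,  63.4]), 85.4)
rubber (array([ 436.6, -318.3]), array([121. ,  61.1]), 85.1)
box (array([627. ,  -6.8]), array([251.3, 230.4]), -9.2)
```

View pics/crop1.png

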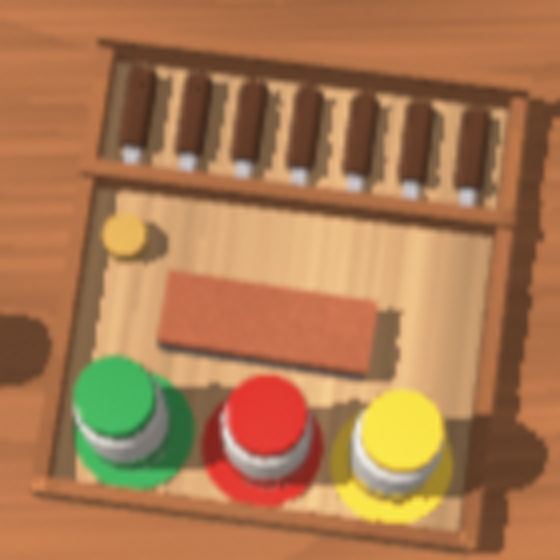

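Positions check out: the lids are at z 0.108 with radius 19.3 mm, the stone top is at 0.035, the tray is 248×125 mm and the holder is 167×63 mm. Candidate jars are the green lid at (220,178), which stands on the green disc in the box, and the pink ones at (223,248) and (116,155) plus the purple one at (160,163), all outside the box. The enlarged crop confirms the green, red and yellow jars on their own discs, so those are the right ones. First I turn the tool so the fingers close along box x.

>>> apply_moves(commands="0.075 0 0 0 7; 0.075 0 0 0 7; 0.075 0 0 0 7; 0.075 0 0 0 7; 0.075 0 0 0 7; 0.075 0 0 0 7; 0.075 0 0 0 7; 0.075 0 0 0 7; 0.075 0 0 0 7; 0.075 0 0 0 7; 0.075 0 0 0 7; 0.075 0 0 0 7", newtons=40)

```text
time: 1.1
ee_pos: [0.138, 0.5322, 0.2309]
ee_rot: [0.0, 0.76, 0.65, -0.0]
ft_force: [-0.3, -0.8, -1.1]
opening: 0.0748
gripper_force: 0.0
```

```bash
cat >> h.py <<'E'
from scipy.spatial.transform import Rotation as Ro
def togo(x,y,z,psi=-9.0):
    """shift in tool axes (mm) and roll (deg) from here to a target in mm, tool y at yaw psi"""
    from rig import bot
    s=bot.get_state();q=s["ee_rot"];R=Ro.from_quat([q[1],q[2],q[3],q[0]]).as_matrix()
    yaw=np.degrees(np.arctan2(R[1,1],R[0,1]))
    print("t %.1f tcp %s yaw %.1f open %.1f grip %.0f F %s"%(s["time"],np.round(s["ee_pos"]*1000,1),yaw,s["opening"]*1000,s["gripper_force"],np.round(s["ft_force"],1)))
    print("go tool xyz",np.round(R.T@(np.array([x,y,z])-s["ee_pos"]*1000),1),"roll",round(yaw-psi,1),"tilt",np.round(R[:2,2],3))
E
python3 -c "
from h import *;togo(554,76,160)"
```

```text
t 1.1 tcp [138.  532.2 230.9] yaw -8.9 open 74.8 grip 0 F [-0.3 -0.8 -1.1]
go tool xyz [-386.4  481.5   71.1] roll 0.1 tilt [-0.    -0.001]
```

>>> apply_moves(commands="0.075 -0.024 0.03 0 0; 0.075 -0.024 0.03 0 0; 0.075 -0.024 0.03 0 0; 0.075 -0.024 0.03 0 0; 0.075 -0.024 0.03 0 0; 0.075 -0.024 0.03 0 0; 0.075 -0.024 0.03 0 0; 0.075 -0.024 0.03 0 0; 0.075 -0.024 0.03 0 0; 0.075 -0.024 0.03 0 0; 0.075 -0.024 0.03 0 0; 0.075 -0.024 0.03 0 0")

```text
time: 2.1
ee_pos: [0.4522, 0.1924, 0.2312]
ee_rot: [-0.0, 0.758, 0.652, -0.0]
ft_force: [0.6, 0.2, -0.9]
opening: 0.0751
gripper_force: 0.0
```

>>> apply_moves(commands="0.075 -0.024 0.03 0 0; 0.075 -0.024 0.03 0 0; 0.075 -0.024 0.03 0 0; 0.075 -0.024 0.03 0 0; 0.075 -0.002 0.001 0.03 0; 0.075 0 0 0.03 0; 0.075 0 0 0 0; 0.075 0 0 0 0")

```text
time: 2.77
ee_pos: [0.5559, 0.0793, 0.1707]
ee_rot: [-0.001, 0.758, 0.652, -0.001]
ft_force: [0.1, 0.0, 0.1]
opening: 0.0753
gripper_force: 0.0
```

```bash
python3 -c "
from h import *;togo(554,76,43)"
```

```text
t 2.8 tcp [555.9  79.3 170.7] yaw -8.5 open 75.3 grip 0 F [0.1 0.  0.1]
go tool xyz [ -3.5  -1.  127.7] roll 0.5 tilt [-0.003  0.   ]
```

>>> apply_moves(commands="0.075 -0.0035 -0.001 0.03 0.5; 0.075 0 0 0.03 0; 0.075 0 0 0.03 0; 0.075 0 0 0.03 0; 0.075 0 0 0.008 0; 0.075 0 0 0 0; 0.03 0 0 0 0; 0.03 0 0 0 0; 0.03 0 0 0 0; 0.03 0 0 0 0; 0.03 0 0 0 0; 0.03 0 0 0 0")

```text
time: 3.77
ee_pos: [0.5557, 0.076, 0.0457]
ee_rot: [0.001, 0.761, 0.649, 0.001]
ft_force: [-2.5, 0.2, 8.1]
opening: 0.0433
gripper_force: 39.8
```

```bash
python3 -c "
from h import *;togo(425,378,160)"
```

```text
t 3.8 tcp [555.7  76.   45.7] yaw -9.0 open 43.3 grip 40 F [-2.5  0.2  8.1]
go tool xyz [ 277.8 -176.1 -114.8] roll -0.0 tilt [ 0.003 -0.   ]
```

>>> apply_moves(commands="0.03 0 0 -0.02 0; 0.03 0 0 -0.03 0; 0.03 0 0 -0.03 0; 0.03 0 0 -0.03 0; 0.03 0.01 -0.006 -0.005 0; 0.03 0.026 -0.017 0 0; 0.03 0.028 -0.018 0 0; 0.03 0.028 -0.018 0 0; 0.03 0.028 -0.018 0 0; 0.03 0.028 -0.018 0 0; 0.03 0.028 -0.018 0 0; 0.03 0.028 -0.018 0 0")

```text
time: 4.77
ee_pos: [0.4563, 0.2996, 0.1588]
ee_rot: [0.0, 0.761, 0.649, 0.0]
ft_force: [0.3, 0.1, -1.9]
opening: 0.0433
gripper_force: 41.6
```

>>> apply_moves(commands="0.03 0.028 -0.018 0 0; 0.03 0.028 -0.018 0 0; 0.03 0.017 -0.01 0 0; 0.03 0 0 0.02 0; 0.03 0 0 0.03 0; 0.03 0 0 0.03 0; 0.03 0 0 0 0; 0.03 0 0 0 0")

```text
time: 5.43
ee_pos: [0.423, 0.3772, 0.0782]
ee_rot: [-0.0, 0.761, 0.649, -0.001]
ft_force: [-0.5, 1.2, -1.5]
opening: 0.043
gripper_force: 41.8
```

```bash
python3 -c "
from h import *;togo(425,378,38)"
```

```text
t 5.4 tcp [423.  377.2  78.2] yaw -9.0 open 43.0 grip 42 F [-0.5  1.2 -1.5]
go tool xyz [ 1.1  1.9 40.2] roll -0.0 tilt [-0.002 -0.001]
```

>>> apply_moves(commands="0.03 0.001 0.002 0.025 0; 0.03 0 0 0.01 0; 0.03 0 0 0.005 0; 0.03 0 0 0 0; 0.03 0 0 0 0; 0.07 0 0 0 0; 0.07 0 0 0 0; 0.07 0 0 0 0; 0.07 0 0 0 0; 0.07 0 0 -0.01 0; 0.07 0 0 -0.03 0; 0.07 0 0 -0.04 0")

```text
time: 6.43
ee_pos: [0.4246, 0.3772, 0.1178]
ee_rot: [-0.001, 0.761, 0.649, -0.003]
ft_force: [0.1, 0.4, -0.9]
opening: 0.0701
gripper_force: 0.0
```

```bash
python3 -c "
from h import *;togo(543,4.5,172)"
```

```text
t 6.4 tcp [424.6 377.2 117.8] yaw -9.0 open 70.1 grip 0 F [ 0.1  0.4 -0.9]
go tool xyz [-349.7  175.3  -53.8] roll -0.0 tilt [-0.005 -0.003]
```

>>> apply_moves(commands="0.075 0 0 -0.028 0; 0.075 -0.01 0.005 -0.026 0; 0.075 -0.03 0.015 0 0; 0.075 -0.03 0.015 0 0; 0.075 -0.03 0.015 0 0; 0.075 -0.03 0.015 0 0; 0.075 -0.03 0.015 0 0; 0.075 -0.03 0.015 0 0; 0.075 -0.03 0.015 0 0; 0.075 -0.03 0.015 0 0; 0.075 -0.03 0.015 0 0; 0.075 -0.03 0.015 0 0")

```text
time: 7.43
ee_pos: [0.5303, 0.0458, 0.1733]
ee_rot: [0.0, 0.761, 0.649, 0.0]
ft_force: [0.5, -0.4, 0.8]
opening: 0.0749
gripper_force: 0.0
```

>>> apply_moves(commands="0.075 -0.03 0.015 0 0; 0.075 -0.01 0.005 0 0; 0.075 0 0 0.02 0; 0.075 0 0 0 0; 0.075 0 0 0 0")

```text
time: 7.85
ee_pos: [0.543, 0.0052, 0.1524]
ee_rot: [-0.001, 0.761, 0.649, -0.0]
ft_force: [0.3, -0.9, 0.6]
opening: 0.0751
gripper_force: 0.0
```

```bash
python3 -c "
from h import *;togo(543,4.5,45)"
```

```text
t 7.8 tcp [543.    5.2 152.4] yaw -9.0 open 75.1 grip 0 F [ 0.3 -0.9  0.6]
go tool xyz [ -0.7   0.3 107.4] roll -0.0 tilt [-0.002  0.001]
```

>>> apply_moves(commands="0.075 -0.001 0 0.027 0; 0.075 0 0 0.03 0; 0.075 0 0 0.03 0; 0.075 0 0 0.02 0; 0.075 0 0 0 0; 0.03 0 0 0 0; 0.03 0 0 0 0; 0.03 0 0 0 0; 0.03 0 0 0 0; 0.03 0 0 0 0; 0.03 0 0 -0.01 0; 0.03 0 0 -0.02 0")

```text
time: 8.85
ee_pos: [0.5427, 0.004, 0.0755]
ee_rot: [-0.001, 0.761, 0.649, -0.001]
ft_force: [-0.3, -0.6, -1.1]
opening: 0.0432
gripper_force: 40.9
```

```bash
python3 -c "
from h import *;togo(425,303,160)"
```

```text
t 8.8 tcp [542.7   4.   75.5] yaw -9.0 open 43.2 grip 41 F [-0.3 -0.6 -1.1]
go tool xyz [ 276.8 -163.4  -84. ] roll -0.0 tilt [-0.002  0.001]
```

>>> apply_moves(commands="0.03 0 0 -0.024 0; 0.03 0 0 -0.03 0; 0.03 0 0 -0.03 0; 0.03 0.014 -0.008 0 0; 0.03 0.028 -0.017 0 0; 0.03 0.03 -0.018 0 0; 0.03 0.03 -0.018 0 0; 0.03 0.03 -0.018 0 0; 0.03 0.03 -0.018 0 0; 0.03 0.03 -0.018 0 0; 0.03 0.03 -0.018 0 0; 0.03 0.03 -0.018 0 0")

```text
time: 9.85
ee_pos: [0.4331, 0.2779, 0.161]
ee_rot: [0.0, 0.761, 0.649, 0.001]
ft_force: [1.3, 0.8, -1.4]
opening: 0.0432
gripper_force: 41.1
```

>>> apply_moves(commands="0.03 0.025 -0.012 0 0; 0.03 0 0 0.02 0; 0.03 0 0 0.03 0; 0.03 0 0 0.03 0; 0.03 0 0 0 0; 0.03 0 0 0 0")

```text
time: 10.35
ee_pos: [0.4259, 0.3029, 0.0801]
ee_rot: [-0.0, 0.761, 0.649, -0.001]
ft_force: [1.0, 0.1, -0.8]
opening: 0.0435
gripper_force: 41.6
```

```bash
python3 -c "
from h import *;togo(425,303,38)"
```

```text
t 10.3 tcp [425.9 302.9  80.1] yaw -9.0 open 43.5 grip 42 F [ 1.   0.1 -0.8]
go tool xyz [-0.1 -0.9 42.1] roll -0.0 tilt [-0.001 -0.   ]
```

>>> apply_moves(commands="0.03 0 -0.001 0.025 0; 0.03 0 0 0.012 0; 0.03 0 0 0.005 0; 0.03 0 0 0 0; 0.03 0 0 0 0; 0.07 0 0 0 0; 0.07 0 0 0 0; 0.07 0 0 0 0; 0.07 0 0 0 0; 0.07 0 0 -0.01 0; 0.07 0 0 -0.03 0; 0.07 0 0 -0.04 0")

```text
time: 11.35
ee_pos: [0.4238, 0.3025, 0.1169]
ee_rot: [-0.001, 0.761, 0.649, -0.003]
ft_force: [0.7, -0.1, -0.7]
opening: 0.0703
gripper_force: 0.0
```

```bash
python3 -c "
from h import *;togo(533.7,-59,172)"
```

```text
t 11.3 tcp [423.8 302.5 116.9] yaw -9.1 open 70.3 grip 0 F [ 0.7 -0.1 -0.7]
go tool xyz [-339.9  165.2  -54.9] roll -0.1 tilt [-0.005 -0.002]
```

>>> apply_moves(commands="0.075 0 0 -0.028 0; 0.075 -0.01 0.005 -0.026 0; 0.075 -0.03 0.015 0 0; 0.075 -0.03 0.015 0 0; 0.075 -0.03 0.015 0 0; 0.075 -0.03 0.015 0 0; 0.075 -0.03 0.015 0 0; 0.075 -0.03 0.015 0 0; 0.075 -0.03 0.015 0 0; 0.075 -0.03 0.015 0 0; 0.075 -0.03 0.015 0 0; 0.075 -0.03 0.015 0 0")

```text
time: 12.35
ee_pos: [0.5295, -0.0291, 0.1722]
ee_rot: [0.0, 0.761, 0.649, 0.0]
ft_force: [1.0, 0.5, -0.6]
opening: 0.075
gripper_force: 0.0
```

>>> apply_moves(commands="0.075 -0.03 0.01 0 0; 0.075 0 0 0.02 0; 0.075 0 0 0 0; 0.075 0 0 0 0")

```text
time: 12.68
ee_pos: [0.534, -0.0583, 0.1514]
ee_rot: [-0.001, 0.761, 0.649, -0.0]
ft_force: [0.1, 0.2, -0.6]
opening: 0.075
gripper_force: 0.0
```

```bash
python3 -c "
from h import *;togo(533.7,-59,45)"
```

```text
t 12.7 tcp [534.  -58.3 151.4] yaw -9.1 open 75.0 grip 0 F [ 0.1  0.2 -0.6]
go tool xyz [-8.000e-01  1.000e-01  1.064e+02] roll -0.1 tilt [-0.002  0.001]
```

>>> apply_moves(commands="0.075 -0.001 0 0.026 0; 0.075 0 0 0.03 0; 0.075 0 0 0.03 0; 0.075 0 0 0.02 0; 0.075 0 0 0 0; 0.03 0 0 0 0; 0.03 0 0 0 0; 0.03 0 0 0 0; 0.03 0 0 0 0; 0.03 0 0 0 0; 0.03 0 0 -0.01 0; 0.03 0 0 -0.02 0")

```text
time: 13.68
ee_pos: [0.5337, -0.0592, 0.0756]
ee_rot: [-0.001, 0.761, 0.649, -0.001]
ft_force: [-0.1, -0.0, -2.3]
opening: 0.0431
gripper_force: 41.0
```

```bash
python3 -c "
from h import *;togo(425,228,160)"
```

```text
t 13.7 tcp [533.7 -59.2  75.6] yaw -9.0 open 43.1 grip 41 F [-0.1 -0.  -2.3]
go tool xyz [ 266.6 -152.6  -83.9] roll -0.0 tilt [-0.002  0.001]
```

>>> apply_moves(commands="0.03 0 0 -0.024 0; 0.03 0 0 -0.03 0; 0.03 0 0 -0.03 0; 0.03 0.014 -0.008 0 0; 0.03 0.028 -0.016 0 0; 0.03 0.03 -0.017 0 0; 0.03 0.03 -0.017 0 0; 0.03 0.03 -0.017 0 0; 0.03 0.03 -0.017 0 0; 0.03 0.03 -0.017 0 0; 0.03 0.03 -0.017 0 0; 0.03 0.03 -0.017 0 0")

```text
time: 14.68
ee_pos: [0.4315, 0.2135, 0.1602]
ee_rot: [0.0, 0.761, 0.649, 0.001]
ft_force: [0.2, 0.0, -2.2]
opening: 0.0434
gripper_force: 41.1
```

>>> apply_moves(commands="0.03 0.015 -0.01 0 0; 0.03 0 0 0.02 0; 0.03 0 0 0.03 0; 0.03 0 0 0.03 0; 0.03 0 0 0 0; 0.03 0 0 0 0")

```text
time: 15.18
ee_pos: [0.4247, 0.2283, 0.0796]
ee_rot: [-0.0, 0.761, 0.649, -0.001]
ft_force: [0.1, 0.0, -2.1]
opening: 0.0435
gripper_force: 41.8
```

```bash
python3 -c "
from h import *;togo(425,228,38)"
```

```text
t 15.2 tcp [424.7 228.3  79.6] yaw -9.0 open 43.5 grip 42 F [ 0.1  0.  -2.1]
go tool xyz [-0.2  0.4 41.6] roll -0.0 tilt [-0.002 -0.   ]
```

>>> apply_moves(commands="0.03 0 0 0.025 0; 0.03 0 0 0.012 0; 0.03 0 0 0.005 0; 0.03 0 0 0 0; 0.03 0 0 0 0; 0.07 0 0 0 0; 0.07 0 0 0 0; 0.07 0 0 0 0; 0.07 0 0 0 0; 0.07 0 0 -0.01 0; 0.07 0 0 -0.03 0; 0.07 0 0 -0.04 0")

```text
time: 16.18
ee_pos: [0.424, 0.2277, 0.1165]
ee_rot: [-0.001, 0.761, 0.649, -0.003]
ft_force: [1.7, 0.5, -0.3]
opening: 0.0702
gripper_force: 0.0
```

Run:
```python
from h import *
from rig import bot
togo(605,1.6,130,-10)
p,d=bot.read_camera("top");c=bot.calibration("top");cv2.imwrite("pics/top2.png",p[:,:,::-1])
W=world(d.astype(float),c["K"],c["cam_to_world"]);hsv=cv2.cvtColor(p,cv2.COLOR_RGB2HSV);H,S,V=[hsv[...,i].astype(int) for i in range(3)];Z=W[...,2]
B=np.zeros(d.shape,bool);B[85:225,195:330]=1
for n,h in {"g":(60,90),"r":(172,180),"y":(24,34)}.items():
    m=biggest(B&(H>=h[0])&(H<=h[1])&(S>150)&(Z<.02));q=(W[m][:,:2]*1000).astype(np.float32)
    print(n,cv2.minEnclosingCircle(q)[:2],q.mean(0),len(q),np.median(Z[m]))
m=biggest(B&(Z>.029)&(Z<.045)&((H<10)|(H>172))&(W[...,0]>.56)&(W[...,0]<.65)&(abs(W[...,1])<.08)&(S>120));print("stone",rect(W[m]),W[m].mean(0),m.sum())
```

```text
t 16.2 tcp [424.  227.7 116.5] yaw -9.1 open 70.2 grip 0 F [ 1.7  0.5 -0.3]
go tool xyz [-194.8  214.3  -14.2] roll 0.9 tilt [-0.006 -0.001]
g ((555.6297607421875, 73.388427734375), 29.283353805541992) [555.8359  72.888 ] 581 0.012295299558243156Traceback (most recent call last):
  File "<stdin>", line 8, in <module>
  File "h.py", line 11, in biggest
    n,l,st,_=cv2.connectedComponentsWithStats(m.astype(np.uint8));return l==1+st[1:,4].argmax()
                                                                              ~~~~~~~~~~~~~~~^^
ValueError: attempt to get argmax of an empty sequence
```

View pics/top2.png

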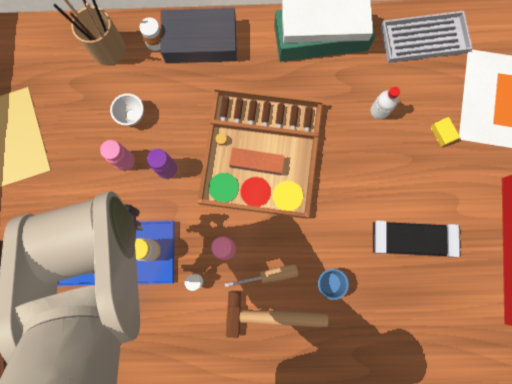

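The discs are now clear: green (223,187), red (255,192), yellow (288,196). The stone hasn't moved, at (257,160), and the yellow jar stands in the tray at (140,249). I'll redo the fit with a corrected red hue range.

```bash
cat > m.py <<'E'
from h import *
from rig import bot
p,d=bot.read_camera("top");c=bot.calibration("top")
W=world(d.astype(float),c["K"],c["cam_to_world"]);hsv=cv2.cvtColor(p,cv2.COLOR_RGB2HSV);H,S,V=[hsv[...,i].astype(int) for i in range(3)];Z=W[...,2]
B=np.zeros(d.shape,bool);B[85:225,195:330]=1;H=np.where(H>170,H-180,H)
for n,h in {"g":(60,90),"r":(-9,5),"y":(22,34)}.items():
    m=biggest(B&(H>=h[0])&(H<=h[1])&(S>190-20*(n=='g'))&(Z<.02)&(W[...,0]<.6));q=(W[m][:,:2]*1000).astype(np.float32)
    print(n,cv2.minEnclosingCircle(q)[:2],q.mean(0),len(q),np.median(Z[m]))
m=biggest(B&(Z>.029)&(Z<.045)&(H<10)&(W[...,0]>.56)&(W[...,0]<.65)&(abs(W[...,1])<.08)&(S>120));print("stone",rect(W[m]),W[m].mean(0),m.sum())
E
python3 m.py
```

```text
Traceback (most recent call last):
  File "m.py", line 7, in <module>
    m=biggest(B&(H>=h[0])&(H<=h[1])&(S>190-20*(n=='g'))&(Z<.02)&(W[...,0]<.6));q=(W[m][:,:2]*1000).astype(np.float32)
  File "h.py", line 11, in biggest
    n,l,st,_=cv2.connectedComponentsWithStats(m.astype(np.uint8));return l==1+st[1:,4].argmax()
                                                                              ~~~~~~~~~~~~~~~^^
ValueError: attempt to get argmax of an empty sequence
```

>>> apply_moves(commands="0.08 -0.004 0.004 -0.03 0; 0.08 -0.025 0.028 -0.01 1; 0.08 -0.025 0.028 0 0; 0.08 -0.025 0.028 0 0; 0.08 -0.025 0.028 0 0; 0.08 -0.025 0.028 0 0; 0.08 -0.025 0.028 0 0; 0.08 -0.025 0.028 0 0; 0.08 -0.016 0.014 0.01 0; 0.08 0 0 0.02 0; 0.08 0 0 0 0; 0.08 0 0 0 0")

```text
time: 17.28
ee_pos: [0.6019, -0.0005, 0.1264]
ee_rot: [-0.001, 0.766, 0.642, -0.001]
ft_force: [0.4, -0.7, -0.1]
opening: 0.0802
gripper_force: 0.0
```

```bash
python3 -c "
from h import *;togo(605,1.6,13,-10)"
```

```text
t 17.3 tcp [ 6.019e+02 -5.000e-01  1.264e+02] yaw -10.1 open 80.2 grip 0 F [ 0.4 -0.7 -0.1]
go tool xyz [  2.6   3.  113.4] roll -0.1 tilt [-0.003  0.001]
```

Run:
```python
from h import *
z=np.load("pics/top.npz");K,T=z["K"],z["T"];p=cv2.imread("pics/top2.png")
H,S,V=[cv2.cvtColor(p,cv2.COLOR_BGR2HSV)[...,i].astype(int) for i in range(3)]
H=np.where(H>170,H-180,H);o=np.ones(p.shape[:2]);R=world(o,K,T)-T[:3,3]
at=lambda h:T[:3,3]+R*((h-T[2,3])/R[...,2])[...,None]
for x,y in((223,187),(255,192),(288,196),(257,160)):print(H[y,x],S[y,x],V[y,x],end=" | ")
B=np.zeros(p.shape[:2],bool);B[170:215,200:310]=1
for n,h in {"g":(55,90),"r":(-9,5),"y":(22,34)}.items():
    m=biggest(B&(H>=h[0])&(H<=h[1])&(S>140));q=(at(.012)[m][:,:2]*1000).astype(np.float32)
    print(n,np.round(cv2.minEnclosingCircle(q)[0],1),cv2.minEnclosingCircle(q)[1],q.mean(0),len(q))
B[:]=0;B[143:178,225:290]=1
m=biggest(B&(H<10)&(S>140));print("stone",rect(at(.035)[m]))
print(*[(S[160,x],H[160,x]) for x in range(225,240,2)])
```

```text
67 158 195 | 2 198 235 | 27 176 253 | 9 155 211 | g [555.9  73.1] 30.050453186035156 [555.69574  72.96948] 621
r [544.5   6. ] 31.380186080932617 [544.6639     5.952932] 690
y [534.1 -60.7] 32.20307922363281 [533.8515  -61.05034] 726
stone (array([605.4,   1.8]), array([107.9,  37.7]), 79.0)
(np.int64(109), np.int64(16)) (np.int64(113), np.int64(16)) (np.int64(125), np.int64(14)) (np.int64(157), np.int64(9)) (np.int64(155), np.int64(9)) (np.int64(155), np.int64(8)) (np.int64(155), np.int64(8)) (np.int64(156), np.int64(9))
```

>>> apply_moves(commands="0.08 0.0025 0.003 0.03 0.9; 0.08 0 0 0.03 0; 0.08 0 0 0.03 0; 0.08 0 0 0.018 0; 0.08 0 0 0.005 0; 0.08 0 0 0 0; 0.02 0 0 0 0; 0.02 0 0 0 0; 0.02 0 0 0 0; 0.02 0 0 0 0; 0.02 0 0 0 0; 0.02 0 0 0 0", newtons=50)

```text
time: 18.28
ee_pos: [0.6065, 0.0012, 0.0159]
ee_rot: [0.001, 0.771, 0.637, 0.001]
ft_force: [-1.3, 0.8, 6.5]
opening: 0.0368
gripper_force: 52.5
```

```bash
python3 -c "
from h import *;togo(436.4,-317,120,-4.7)"
```

```text
t 18.3 tcp [606.5   1.2  15.9] yaw -10.9 open 36.8 grip 53 F [-1.3  0.8  6.5]
go tool xyz [-344.7 -106.4 -104.3] roll -6.2 tilt [ 0.002 -0.   ]
```

>>> apply_moves(commands="0.02 0 0 -0.02 0; 0.02 0 0 -0.03 0; 0.02 0 0 -0.03 0; 0.02 -0.015 -0.005 -0.024 0; 0.02 -0.029 -0.009 0 0; 0.02 -0.029 -0.009 0 0; 0.02 -0.029 -0.009 0 0; 0.02 -0.029 -0.009 0 0; 0.02 -0.029 -0.009 0 0; 0.02 -0.029 -0.009 0 0; 0.02 -0.029 -0.009 0 0; 0.02 -0.029 -0.009 0 0")

```text
time: 19.28
ee_pos: [0.4825, -0.2278, 0.1187]
ee_rot: [0.0, 0.771, 0.636, 0.0]
ft_force: [0.1, 0.3, -1.9]
opening: 0.0372
gripper_force: 51.4
```

>>> apply_moves(commands="0.02 -0.029 -0.009 0 0; 0.02 -0.029 -0.009 0 0; 0.02 -0.029 -0.009 0 0; 0.02 -0.01 -0.003 0 0; 0.02 0 0 0 -3; 0.02 0 0 0 -3.2; 0.02 0 0 0.02 0; 0.02 0 0 0.02 0; 0.02 0 0 0 0; 0.02 0 0 0 0")

```text
time: 20.12
ee_pos: [0.4355, -0.3157, 0.0782]
ee_rot: [-0.001, 0.736, 0.677, 0.0]
ft_force: [0.4, -1.5, -2.6]
opening: 0.037
gripper_force: 51.2
```

Run:
```python
from h import *;togo(436.4,-317,26,-4.7)
from rig import bot
p,d=bot.read_camera("top");cv2.imwrite("pics/top3.png",cv2.resize(p[200:384,0:512],None,fx=1.5,fy=1.5)[:,:,::-1])
c=bot.calibration("top");np.savez("pics/top3.npz",p=p,d=d,K=c["K"],T=c["cam_to_world"])
```

```text
t 20.1 tcp [ 435.5 -315.7   78.2] yaw -4.7 open 37.0 grip 51 F [ 0.4 -1.5 -2.6]
go tool xyz [-1.3  1.1 52.2] roll -0.0 tilt [-0.001  0.001]
```

View pics/top3.png

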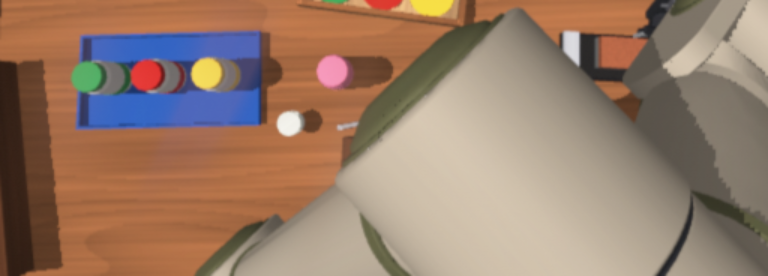

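All three jars are upright in the tray, and the stone is above the holder. Lowering it now.

>>> apply_moves(commands="0.02 -0.0015 0.001 0.02 0; 0.02 0 0 0.02 0; 0.02 0 0 0.007 0; 0.02 0 0 0.005 0; 0.02 0 0 0 0; 0.02 0 0 0 0; 0.075 0 0 0 0; 0.075 0 0 0 0; 0.075 0 0 0 0; 0.075 0 0 0 0; 0.075 0 0 -0.01 0; 0.075 0 0 -0.03 0")

```text
time: 21.17
ee_pos: [0.4352, -0.3165, 0.0644]
ee_rot: [-0.003, 0.736, 0.677, 0.0]
ft_force: [0.2, -0.2, -0.8]
opening: 0.0752
gripper_force: 0.0
```

>>> apply_moves(commands="0.075 0 0 -0.03 0; 0.075 0 0 -0.04 0; 0.075 0.03 0.01 -0.02 -2; 0.075 0.03 0.01 0 -2.2; 0.075 0.03 0 0 0; 0.075 0.03 0 0 0; 0.075 0.03 0 0 0; 0.075 0.03 0 0 0; 0.075 0.03 0 0 0; 0.075 0.03 0 0 0; 0.075 0.03 0 0 0; 0.075 0.03 0 0 0")

```text
time: 22.17
ee_pos: [0.4624, -0.0178, 0.1573]
ee_rot: [0.0, 0.71, 0.704, 0.0]
ft_force: [0.9, -0.9, 0.9]
opening: 0.0749
gripper_force: 0.0
```

Run:
```python
from h import *;togo(425,228,172)
from rig import bot
p,d=bot.read_camera("top");cv2.imwrite("pics/top4.png",p[:,:,::-1])
p2,_=bot.read_camera("scene")
cv2.imwrite("pics/v4.png",np.hstack([cv2.resize(p[190:290,350:490],(420,300)),cv2.resize(p2[150:250,40:180],(420,300))])[:,:400+440-40:][:,:800,::-1])
c=bot.calibration("top");W=world(d.astype(float),c["K"],c["cam_to_world"]);Z=W[...,2]
H,S,V=[cv2.cvtColor(p,cv2.COLOR_RGB2HSV)[...,i].astype(int) for i in range(3)]
def box(x0,x1,y0,y1):
    m=np.zeros(d.shape,bool);m[y0:y1,x0:x1]=1;return m&(d>0)
m=biggest(box(365,468,205,268)&(S>100)&(Z>.035));print("stone",np.percentile(Z[m],[2,50,98]),rect(W[m]))
m=biggest(box(365,468,205,268)&(Z>.012));print("holder",rect(W[m]))
for n,(x,y) in {"g":(58,251),"r":(98,250),"y":(140,249)}.items():
    m=box(x-18,x+18,y-18,y+18);zt=np.percentile(Z[m],95);m&=(Z>zt-.006);cc,r=cv2.minEnclosingCircle((W[m][:,:2]*1000).astype(np.float32));print(n,round(zt,4),np.round(cc,1),round(r,1))
```

```text
t 22.2 tcp [462.4 -17.8 157.3] yaw -0.5 open 74.9 grip 0 F [ 0.9 -0.9  0.9]
go tool xyz [245.4 -39.7 -14.9] roll 8.5 tilt [ 0.001 -0.   ]
stone [0.04150922 0.04507828 0.04817836] (array([ 438. , -316.8]), array([110.6,  38.3]), 85.2)
holder (array([ 436. , -316.9]), array([168. ,  64.2]), 85.5)
g 0.1001 [427.8 377.4] 20.2
r 0.1002 [427.  303.6] 19.7
y 0.1003 [427.6 228.3] 19.3
```

View pics/v4.png

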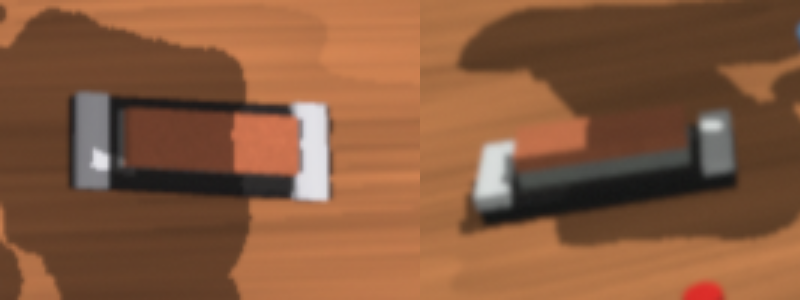

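The stone lies flat (top at 0.045) within 0.1 mm of the lengthwise centre. Its yaw is 85.2° against the holder's 85.5°. The jars stand upright in the tray. Yellow goes back first.

>>> apply_moves(commands="0.075 0 0 -0.005 4.5; 0.075 0 0 -0.005 4; 0.075 0.03 -0.01 0 0; 0.075 0.03 -0.01 0 0; 0.075 0.03 -0.01 0 0; 0.075 0.03 -0.01 0 0; 0.075 0.03 -0.01 0 0; 0.075 0.03 -0.01 0 0; 0.075 0.03 -0.01 0 0; 0.075 0.025 -0.005 0 0; 0.075 0 0 0 0; 0.075 0 0 0 0", newtons=40)

```text
time: 23.27
ee_pos: [0.4255, 0.2251, 0.1668]
ee_rot: [0.0, 0.76, 0.65, 0.0]
ft_force: [0.4, -0.6, -0.3]
opening: 0.0749
gripper_force: 0.0
```

```bash
python3 -c "
from h import *;togo(426,228,37)"
```

```text
t 23.3 tcp [425.5 225.1 166.8] yaw -8.9 open 74.9 grip 0 F [ 0.4 -0.6 -0.3]
go tool xyz [  3.   -0.  129.8] roll 0.1 tilt [ 0.001 -0.   ]
```

>>> apply_moves(commands="0.075 0.003 0 0.03 0; 0.075 0 0 0.03 0; 0.075 0 0 0.03 0; 0.075 0 0 0.03 0; 0.075 0 0 0.009 0; 0.075 0 0 0 0; 0.03 0 0 0 0; 0.03 0 0 0 0; 0.03 0 0 0 0; 0.03 0 0 0 0; 0.03 0 0 0 0; 0.03 0 0 0 0")

```text
time: 24.27
ee_pos: [0.4268, 0.2277, 0.0391]
ee_rot: [0.001, 0.761, 0.649, 0.001]
ft_force: [-1.2, -0.4, 5.4]
opening: 0.0432
gripper_force: 40.0
```

```bash
python3 -c "
from h import *;togo(533,-61,165)"
```

```text
t 24.3 tcp [426.8 227.7  39.1] yaw -9.0 open 43.2 grip 40 F [-1.2 -0.4  5.4]
go tool xyz [-268.3  150.6 -125.7] roll -0.0 tilt [0.003 0.001]
```

>>> apply_moves(commands="0.03 0 0 -0.02 0; 0.03 0 0 -0.03 0; 0.03 0 0 -0.03 0; 0.03 0 0 -0.03 0; 0.03 -0.014 0.008 -0.016 0; 0.03 -0.03 0.017 0 0; 0.03 -0.03 0.017 0 0; 0.03 -0.03 0.017 0 0; 0.03 -0.03 0.017 0 0; 0.03 -0.03 0.017 0 0; 0.03 -0.03 0.017 0 0; 0.03 -0.03 0.017 0 0")

```text
time: 25.27
ee_pos: [0.5164, -0.0153, 0.1646]
ee_rot: [0.001, 0.761, 0.649, 0.0]
ft_force: [1.2, 0.4, -2.4]
opening: 0.0431
gripper_force: 41.5
```

>>> apply_moves(commands="0.03 -0.03 0.016 0 0; 0.03 -0.014 0.008 0 0; 0.03 0 0 0.02 0; 0.03 0 0 0.03 0; 0.03 0 0 0.03 0; 0.03 0 0 0 0; 0.03 0 0 0 0")

```text
time: 25.85
ee_pos: [0.5326, -0.0604, 0.0836]
ee_rot: [-0.001, 0.761, 0.649, -0.0]
ft_force: [1.0, -0.6, -1.0]
opening: 0.0428
gripper_force: 41.7
```

```bash
python3 -c "
from h import *;togo(533,-61,46.5)"
```

```text
t 25.9 tcp [532.6 -60.4  83.6] yaw -9.0 open 42.8 grip 42 F [ 1.  -0.6 -1. ]
go tool xyz [-0.5  0.5 37.1] roll -0.0 tilt [-0.002  0.001]
```

>>> apply_moves(commands="0.03 -0.0005 0.0005 0.02 0; 0.03 0 0 0.012 0; 0.03 0 0 0.005 0; 0.03 0 0 0 0; 0.03 0 0 0 0; 0.065 0 0 0 0; 0.065 0 0 0 0; 0.065 0 0 0 0; 0.065 0 0 0 0; 0.065 0 0 -0.01 0; 0.065 0 0 -0.03 0; 0.065 0 0 -0.04 0")

```text
time: 26.85
ee_pos: [0.532, -0.061, 0.1259]
ee_rot: [-0.002, 0.761, 0.649, -0.001]
ft_force: [0.6, -0.9, -0.3]
opening: 0.0651
gripper_force: 0.0
```

>>> apply_moves(commands="0.075 0.01 -0.005 -0.04 0; 0.075 0.03 -0.015 -0.01 0; 0.075 0.03 -0.015 0 0; 0.075 0.03 -0.015 0 0; 0.075 0.03 -0.015 0 0; 0.075 0.03 -0.015 0 0; 0.075 0.03 -0.015 0 0; 0.075 0.03 -0.015 0 0; 0.075 0.03 -0.015 0 0; 0.075 0.03 -0.015 0 0; 0.075 0.03 -0.015 0 0; 0.075 0.03 -0.015 0 0")

```text
time: 27.85
ee_pos: [0.4181, 0.3026, 0.1773]
ee_rot: [0.0, 0.761, 0.649, 0.0]
ft_force: [0.0, -0.2, 0.3]
opening: 0.0752
gripper_force: 0.0
```

```bash
cat > lids.py <<'E'
from h import *
from rig import bot
def lids():
    p,d=bot.read_camera("top");c=bot.calibration("top");W=world(d.astype(float),c["K"],c["cam_to_world"]);Z=W[...,2]
    H,S,V=[cv2.cvtColor(p,cv2.COLOR_RGB2HSV)[...,i].astype(int) for i in range(3)]
    H=np.where(H>170,H-180,H)
    for n,h,t in(("g",(55,90),(555.8,73)),("r",(-9,5),(544.5,6)),("y",(22,34),(534,-60.9))):
        m=(d>0)&(H>=h[0])&(H<=h[1])&(S>120)&(Z>.1)&(Z<.115)&(np.abs(W[...,:2]*1000-t).max(-1)<30)
        if m.sum()<150:continue
        cc,r=cv2.minEnclosingCircle((W[m][:,:2]*1000).astype(np.float32));print(n,"lid",np.round(cc,1),"r",round(r,1),"z",round(np.percentile(Z[m],95),4),"off pad",np.round(np.array(cc)-t,1))
    return p
E
python3 - <<'E'
from lids import *
togo(426,302.8,37);lids()
E
```

```text
t 27.9 tcp [418.1 302.6 177.3] yaw -9.0 open 75.2 grip 0 F [ 0.  -0.2  0.3]
go tool xyz [  1.4   7.7 140.3] roll -0.0 tilt [0.001 0.   ]
y lid [534.9 -61. ] r 19.1 z 0.1092 off pad [ 0.9 -0.1]
```

Yellow is within 1 mm of its disc centre. Now red.

>>> apply_moves(commands="0.075 0.0015 0.008 0.03 0; 0.075 0 0 0.03 0; 0.075 0 0 0.03 0; 0.075 0 0 0.03 0; 0.075 0 0 0.015 0; 0.075 0 0 0.005 0; 0.03 0 0 0 0; 0.03 0 0 0 0; 0.03 0 0 0 0; 0.03 0 0 0 0; 0.03 0 0 0 0; 0.03 0 0 0 0")

```text
time: 28.9
ee_pos: [0.4277, 0.3017, 0.0379]
ee_rot: [0.0, 0.761, 0.649, 0.001]
ft_force: [-1.4, -0.3, 6.8]
opening: 0.0431
gripper_force: 40.7
```

```bash
python3 -c "
from h import *;togo(542.5,6,165)"
```

```text
t 28.9 tcp [427.7 301.7  37.9] yaw -9.0 open 43.1 grip 41 F [-1.4 -0.3  6.8]
go tool xyz [-273.8  160.1 -127.1] roll -0.0 tilt [0.003 0.001]
```

>>> apply_moves(commands="0.03 0 0 -0.02 0; 0.03 0 0 -0.03 0; 0.03 0 0 -0.03 0; 0.03 0 0 -0.03 0; 0.03 -0.014 0.008 -0.017 0; 0.03 -0.03 0.017 0 0; 0.03 -0.03 0.018 0 0; 0.03 -0.03 0.018 0 0; 0.03 -0.03 0.018 0 0; 0.03 -0.03 0.018 0 0; 0.03 -0.03 0.018 0 0; 0.03 -0.03 0.018 0 0")

```text
time: 29.9
ee_pos: [0.5235, 0.0575, 0.164]
ee_rot: [0.0, 0.761, 0.649, 0.0]
ft_force: [1.0, 1.3, -1.6]
opening: 0.0428
gripper_force: 41.4
```

>>> apply_moves(commands="0.03 -0.03 0.017 0 0; 0.03 -0.021 0.01 0 0; 0.03 0 0 0.02 0; 0.03 0 0 0.03 0; 0.03 0 0 0.03 0; 0.03 0 0 0 0; 0.03 0 0 0 0")

```text
time: 30.48
ee_pos: [0.5415, 0.0047, 0.0834]
ee_rot: [-0.001, 0.761, 0.649, -0.001]
ft_force: [-0.4, 0.0, -1.1]
opening: 0.0433
gripper_force: 41.4
```

```bash
python3 -c "
from h import *;togo(542.5,5,46)"
```

```text
t 30.5 tcp [541.5   4.7  83.4] yaw -9.0 open 43.3 grip 41 F [-0.4  0.  -1.1]
go tool xyz [ 0.5  1.  37.4] roll -0.0 tilt [-0.002  0.   ]
```

>>> apply_moves(commands="0.03 0.0005 0.001 0.02 0; 0.03 0 0 0.012 0; 0.03 0 0 0.005 0; 0.03 0 0 0 0; 0.03 0 0 0 0; 0.065 0 0 0 0; 0.065 0 0 0 0; 0.065 0 0 0 0; 0.065 0 0 0 0; 0.065 0 0 -0.01 0; 0.065 0 0 -0.03 0; 0.065 0 0 -0.04 0")

```text
time: 31.48
ee_pos: [0.5415, 0.0052, 0.1259]
ee_rot: [-0.002, 0.761, 0.649, -0.002]
ft_force: [1.1, 0.1, -0.0]
opening: 0.0652
gripper_force: 0.0
```

>>> apply_moves(commands="0.075 0.01 -0.005 -0.04 0; 0.075 0.03 -0.015 -0.01 0; 0.075 0.03 -0.015 0 0; 0.075 0.03 -0.015 0 0; 0.075 0.03 -0.015 0 0; 0.075 0.03 -0.015 0 0; 0.075 0.03 -0.015 0 0; 0.075 0.03 -0.015 0 0; 0.075 0.03 -0.015 0 0; 0.075 0.03 -0.015 0 0; 0.075 0.03 -0.015 0 0; 0.075 0.03 -0.015 0 0")

```text
time: 32.48
ee_pos: [0.4276, 0.369, 0.1773]
ee_rot: [0.0, 0.761, 0.649, 0.0]
ft_force: [-0.1, -0.1, -0.7]
opening: 0.0751
gripper_force: 0.0
```

Run:
```python
from lids import *
togo(426,376.8,37);lids()
```

```text
t 32.5 tcp [427.6 369.  177.3] yaw -9.0 open 75.1 grip 0 F [-0.1 -0.1 -0.7]
go tool xyz [  7.4  -2.9 140.3] roll -0.0 tilt [0.001 0.   ]
r lid [544.6   6.2] r 19.2 z 0.1092 off pad [0.1 0.2]
y lid [534.9 -60.6] r 19.1 z 0.1092 off pad [0.9 0.3]
```

>>> apply_moves(commands="0.075 0.0075 -0.003 0.03 0; 0.075 0 0 0.03 0; 0.075 0 0 0.03 0; 0.075 0 0 0.03 0; 0.075 0 0 0.015 0; 0.075 0 0 0.005 0; 0.03 0 0 0 0; 0.03 0 0 0 0; 0.03 0 0 0 0; 0.03 0 0 0 0; 0.03 0 0 0 0; 0.03 0 0 0 0")

```text
time: 33.53
ee_pos: [0.4273, 0.3758, 0.038]
ee_rot: [0.0, 0.761, 0.649, 0.001]
ft_force: [-2.7, -0.3, 7.0]
opening: 0.0428
gripper_force: 40.9
```

```bash
python3 -c "
from h import *;togo(553.8,73,165)"
```

```text
t 33.5 tcp [427.3 375.8  38. ] yaw -9.0 open 42.8 grip 41 F [-2.7 -0.3  7. ]
go tool xyz [-278.9  172.8 -127.1] roll -0.0 tilt [0.003 0.002]
```

>>> apply_moves(commands="0.03 0 0 -0.02 0; 0.03 0 0 -0.03 0; 0.03 0 0 -0.03 0; 0.03 0 0 -0.03 0; 0.03 -0.014 0.008 -0.017 0; 0.03 -0.03 0.019 0 0; 0.03 -0.03 0.019 0 0; 0.03 -0.03 0.019 0 0; 0.03 -0.03 0.019 0 0; 0.03 -0.03 0.019 0 0; 0.03 -0.03 0.019 0 0; 0.03 -0.03 0.019 0 0")

```text
time: 34.53
ee_pos: [0.531, 0.1302, 0.1639]
ee_rot: [0.0, 0.761, 0.649, 0.0]
ft_force: [1.2, 0.9, -3.0]
opening: 0.043
gripper_force: 41.6
```

>>> apply_moves(commands="0.03 -0.03 0.019 0 0; 0.03 -0.026 0.013 0 0; 0.03 0 0 0.02 0; 0.03 0 0 0.03 0; 0.03 0 0 0.03 0; 0.03 0 0 0 0; 0.03 0 0 0 0")

```text
time: 35.12
ee_pos: [0.5531, 0.0716, 0.0833]
ee_rot: [-0.001, 0.761, 0.649, -0.001]
ft_force: [-0.6, -0.9, -1.1]
opening: 0.0434
gripper_force: 41.7
```

```bash
python3 -c "
from h import *;togo(553.8,72,46)"
```

```text
t 35.1 tcp [553.1  71.6  83.3] yaw -9.0 open 43.4 grip 42 F [-0.6 -0.9 -1.1]
go tool xyz [ 0.5  0.7 37.3] roll -0.0 tilt [-0.002  0.   ]
```

>>> apply_moves(commands="0.03 0.0005 0.0005 0.02 0; 0.03 0 0 0.012 0; 0.03 0 0 0.005 0; 0.03 0 0 0 0; 0.03 0 0 0 0; 0.065 0 0 0 0; 0.065 0 0 0 0; 0.065 0 0 0 0; 0.065 0 0 0 0; 0.065 0 0 -0.01 0; 0.065 0 0 -0.03 0; 0.065 0 0 -0.04 0")

```text
time: 36.12
ee_pos: [0.5527, 0.0721, 0.1258]
ee_rot: [-0.002, 0.761, 0.649, -0.002]
ft_force: [0.0, 0.6, -0.1]
opening: 0.0649
gripper_force: 0.0
```

>>> apply_moves(commands="0.075 0.01 -0.005 -0.04 0; 0.075 0.03 -0.015 -0.01 0; 0.075 0.03 -0.015 0 0; 0.075 0.03 -0.015 0 0; 0.075 0.03 -0.015 0 0; 0.075 0.03 -0.015 0 0; 0.075 0.03 -0.015 0 0; 0.075 0.03 -0.015 0 0; 0.075 0.03 -0.015 0 0; 0.075 0 0 0 0; 0.075 0 0 0 0")

```text
time: 37.03
ee_pos: [0.4691, 0.3399, 0.177]
ee_rot: [0.0, 0.76, 0.65, 0.0]
ft_force: [-0.7, -0.4, 0.4]
opening: 0.0748
gripper_force: 0.0
```

Run:
```python
from lids import *
togo(426,376.8,37);p=lids();cv2.imwrite("pics/end.png",p[:,:,::-1])
```

```text
t 37.0 tcp [469.1 339.9 177. ] yaw -8.9 open 74.8 grip 0 F [-0.7 -0.4  0.4]
go tool xyz [ 29.8 -48.4 140. ] roll 0.1 tilt [0.001 0.   ]
g lid [555.5  73.2] r 18.5 z 0.1092 off pad [-0.3  0.2]
r lid [544.7   6. ] r 19.3 z 0.1093 off pad [0.2 0. ]
y lid [535.  -60.8] r 19.2 z 0.1093 off pad [1.  0.1]
```

View pics/end.png

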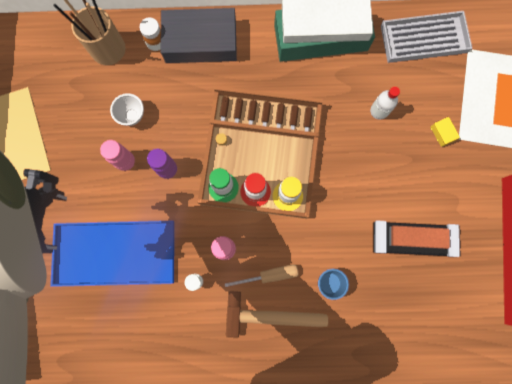

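All three jars stand within 1 mm of their disc centres (green (220,183), red (256,188), yellow (290,191)). The stone is on the holder at (419,237), the tray is empty, and the arm is clear of everything.

```bash
python3 -c "
from rig import bot;print(bot.finish_job())"
```

```text
the job is handed in; nothing more can be done
None
```

The job is done and handed in at about 37 s: the stone lies flat and centred lengthwise on the holder (about 2 mm off across its width), and all three jars stand upright within about 1 mm of the centres of their own discs.

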